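# Close the washed pantry jars, each with the lid that fits

## Task

The four slate-coloured stoneware jars are washed and dry: close each with the knobbed oak lid of its own width, set down gently so that the cork bung goes into the mouth and the disc lies flat on the rim (a lid too small drops in, one too large sits proud). Leave the jars upright where they stand, and do not shift the leather coaster or the small bowl beside them.

Things in the scene. Friction and masses are not known exactly. Their poses are not given: they have to be found in the camera images.
- jar_xs: the smallest of four open round jars: dark slate stoneware with a pale clay rim, 54 mm in outer diameter, 60 mm tall, wall 5 mm (mouth 44 mm), empty, loose on the worktop, about 0.22 kg. Origin: centre of its underside, z up. With its own lid home, the lid's origin lies on the jar's axis 46 mm above the jar's origin
- jar_s: the second smallest of four open round jars: dark slate stoneware with a pale clay rim, 70 mm in outer diameter, 66 mm tall, wall 5 mm (mouth 60 mm), empty, loose on the worktop, about 0.34 kg. Origin: centre of its underside, z up. With its own lid home, the lid's origin lies on the jar's axis 52 mm above the jar's origin
- jar_m: the second largest of four open round jars: dark slate stoneware with a pale clay rim, 86 mm in outer diameter, 72 mm tall, wall 5 mm (mouth 76 mm), empty, loose on the worktop, about 0.48 kg. Origin: centre of its underside, z up. With its own lid home, the lid's origin lies on the jar's axis 58 mm above the jar's origin
- jar_l: the largest of four open round jars: dark slate stoneware with a pale clay rim, 102 mm in outer diameter, 78 mm tall, wall 5 mm (mouth 92 mm), empty, loose on the worktop, about 0.64 kg. Origin: centre of its underside, z up. With its own lid home, the lid's origin lies on the jar's axis 64 mm above the jar's origin
- lid_xs: the smallest of four round lids, lying right way up, about 40 g: pale oak disc 54 mm wide, 9 mm thick; upright darker wooden knob (cylinder 24 mm wide, 24 mm tall) in the middle of its top; tapered cork bung below, 14 mm deep, 30 mm wide at its foot, 39 at its top (2.5 mm play all round in its jar's mouth). Origin: centre of the bung's underside, z up; disc top at 23 mm, knob top at 47 mm
- lid_s: the second smallest of four round lids, lying right way up, about 65 g: pale oak disc 70 mm wide, 9 mm thick; upright darker wooden knob (cylinder 24 mm wide, 24 mm tall) in the middle of its top; tapered cork bung below, 14 mm deep, 46 mm wide at its foot, 55 at its top (2.5 mm play all round in its jar's mouth). Origin: centre of the bung's underside, z up; disc top at 23 mm, knob top at 47 mm
- lid_m: the second largest of four round lids, lying right way up, about 100 g: pale oak disc 86 mm wide, 9 mm thick; upright darker wooden knob (cylinder 24 mm wide, 24 mm tall) in the middle of its top; tapered cork bung below, 14 mm deep, 62 mm wide at its foot, 71 at its top (2.5 mm play all round in its jar's mouth). Origin: centre of the bung's underside, z up; disc top at 23 mm, knob top at 47 mm
- lid_l: the largest of four round lids, lying right way up, about 140 g: pale oak disc 102 mm wide, 9 mm thick; upright darker wooden knob (cylinder 24 mm wide, 24 mm tall) in the middle of its top; tapered cork bung below, 14 mm deep, 78 mm wide at its foot, 87 at its top (2.5 mm play all round in its jar's mouth). Origin: centre of the bung's underside, z up; disc top at 23 mm, knob top at 47 mm
- coaster: bystander: round leather coaster, dark brown, stitched, 96 mm in diameter, 8 mm thick, no knob, lying loose on the bare worktop (a second one lies on the tray at the back, not this one). Origin: centre of its underside
- small_bowl: bystander: small speckled off-white bowl, empty, 70 mm wide, 31 mm tall, standing loose on the worktop. Origin: centre of its underside
Things that resemble listed ones, but are neither listed nor needed, are in the scene too. What is shaped like the jar_xs but green or red is not meant.

How it is judged:
By the outcome, as a careful person would: the job done as asked, in the order asked, and still so for the second after the job is handed in, with the robot touching nothing.
It also fails if it takes over 106 s, if anything falls off the work surface, if the arm or the gripper's body presses on something with over 40 N, if the wrist force passes 120 N, or if a joint passes its speed limit or range.

## Robot

A 6-joint arm with a two-finger parallel gripper is mounted at the origin on a cart in front of the work surface, level with it; the furniture and walls round the work are solid. World frame = base frame: x ahead of the robot, y to its left, z up, the work surface at z = 0. Lengths are in mm, angles in rad, forces in N, time in s.
With the tool pointing down it reaches from about 275 to 750 mm from the base axis. Payload 10.2 kg.
Tool frame: the origin (TCP) lies midway between the tips of the shut fingers; the grasp point (between the pads) lies grip_depth behind it (grip_depth is the distance from the TCP to the grasp point, in mm); z points along the fingers, y is the line along which they close (so a half turn about z gives the same grasp; the last joint's range is limited). The gripper opens to 85 mm and grips with 20 to 120 N. Pads are 22 mm wide; open, the fingers measure 114 mm over their backs; the gripper's body (76 mm by 85 mm) begins 54 mm behind the grasp point. The pads swing forward as they close: fully open they stand 13 mm farther back than shut.
Start: joints at [1.114, 0.313, 1.498, -0, 1.331, -0.223], TCP at [121.642, 510.719, 195.994] pointing down, gripper open.
Joint ranges: [-2.94, 2.94], [-0.97, 2.17], [0.19, 2.56], [-1.23, 4.37], [0.02, 3.11], [-2.88, 2.88]. Speed limits (rad/s): [2.39, 2.39, 3.01, 3.14, 3.14, 3.14].

## Interface

Orientations are given as a unit quaternion [w, x, y, z].
In Python, from rig import * gives the robot as it stands.
- The arm moves only by the tool servo_tool, never from a script. Its argument "commands" is a list of rows, each a list of 3 entries, a list of its own where there are three numbers: the gripper command: -1 is fully open, 1 is shut, values between are in proportion, then the shift along the tool's x, y, z in m, then the turn, a rotation vector about the tool's x, y, z in units of 6 degrees (1.0 is 6 degrees). In form: [[grip, [dx, dy, dz], [ax, ay, az]], ...]. A call has 1 to 10 rows; each row shifts and turns the commanded pose from where the row before left it, along the tool's axes as they then stand; what a row does not reach is not made up. A row lasts 1/12 s, in which the tool goes at most 41.7 mm and 7.16 degrees, less where a joint would pass 70% of its speed; a pose out of reach is approached as far as the arm can. A call is refused whole if a number of a shift passes 0.0417 or a number of a turn 1, either way. A call with a gripper value outside its range is refused whole. The fingers move at their own pace and stop on an object; "squeeze" is the grip in N (left out, the last holds). Time passes only in rows, so rows that do not move let the fingers close. It gives the time, the measured TCP pose, the force, the opening and the grip force at its end, in the units of the state.
- sense(): the state, without advancing time (a new reading comes with each control period).
- capture(name): name is "scene" or "top" or "wrist"; returns a dict with "pixels" (400x640x3 uint8, red, green, blue), "z_map" (400x640 float32, mm along the optical axis (not along the pixel's ray), 0 where there is no reading), "fx", "fy", "cx", "cy" (pixels), "rvec" (rotation vector, rad) and "tvec" (3), from world to camera coordinates, as OpenCV has them; the wrist camera has in their place "T_tool_cam" (4x4, takes a point from camera to tool coordinates, whose origin is the TCP and whose axes are the flange's). Camera axes: x right, y down, z forward; pixel columns grow to the right and rows downward; lengths in mm; the calibration is good to about 2 mm. A picture is of the moment at which its call begins: read the wrist's pose just before it.
- finish_job(): hands the job in; it is judged then, once.
The state is a dict: "time_s": time; "joints": joint angles; "dq": joint speeds; "tau": joint torques, N m; "eef_pos": TCP position; "ee_rot": TCP orientation; "force": force on the tool from outside, world axes, zero at the start; "wrist_torque": the same for the moment, N m; "grip_width": opening from 0.0 (shut) to 1.0 (fully open); "grip_force": force on a finger pad.
Only numpy, scipy, OpenCV 4.12 (cv2) and the standard library are available. Lean on these libraries where they do the work, as an engineer would, in place of code of your own. Each camera call takes 0.05 s, during which the arm holds its last target. There are 200 camera calls.

## Working session

There is one attempt and no reset: what is moved stays moved. The work goes in short steps, Python scripts to look and compute and a tool call to move; the robot and the scene stay as the last step left them, time stands still between calls to the robot, and variables do not carry over. Pictures are saved under pics/ and viewed, at most 14 in all, crops included, and the job is handed in when it is done.

Besides the shell and the picture viewer there is one more tool, called after "Call:" as name([rows], argument=value, ...), one row to a line, values as JSON. servo_tool: Moves the arm, as the interface text tells. Its arguments: {"type":"object","properties":{"commands":{"type":"array"},"squeeze":{"type":"number"}},"required":["commands"]}

```bash
ls; mkdir -p pics
cat > h.py <<'E'
from rig import *
import numpy as np, cv2, pickle
def snap(name,fn):
    s=sense(); c=capture(name); c['s']=s
    pickle.dump(c,open(f'{fn}.pkl','wb')); cv2.imwrite(f'pics/{fn}.png',c['pixels'][:,:,::-1]); return c
def world(c,u,v,z=None):
    """pixel -> world using z_map, or plane height z"""
    R=cv2.Rodrigues(np.array(c['rvec'],float))[0]; t=np.array(c['tvec'],float).ravel()
    d=np.stack([(u-c['cx'])/c['fx'],(v-c['cy'])/c['fy'],np.ones_like(u,dtype=float)],-1)
    C=-R.T@t; D=d@R
    if z is None: k=c['z_map'][np.int_(v),np.int_(u)]
    else: k=(z-C[2])/D[...,2]
    return C+D*np.asarray(k)[...,None]
E
python3 - <<'E'
from h import *
a=snap('top','top0');snap('scene','scene0')
print(sense(), a['rvec'],a['tvec'],a['fx'])
E
```

```text
pics
{'time_s': 0.1, 'joints': array([ 1.11364018e+00,  3.13397613e-01,  1.49835769e+00, -4.11956566e-06,
        1.33100132e+00, -2.23389767e-01]), 'dq': array([ 5.27354023e-05, -1.88886685e-03, -1.62240723e-03, -2.76999403e-04,
        9.10923095e-04,  8.19567223e-04]), 'tau': array([ 4.00830206e-03, -4.12895823e+01, -2.60141587e+01, -7.17926105e-05,
        2.94971091e-03, -6.91971127e-05]), 'eef_pos': array([121.49859188, 510.47098048, 195.49178973]), 'ee_rot': array([-1.92348601e-04,  1.16616729e-01,  9.93176822e-01, -5.49284360e-04]), 'force': array([0.13070441, 0.01400516, 0.09731372]), 'wrist_torque': array([-0.0188842 ,  0.00075574,  0.03573835]), 'grip_force': 0.0, 'grip_width': 0.9961397987559588} [ 1.93700056 -2.26029255  0.26569659] [ 30.55141613 484.34227517 916.51147528] 368.526828474695
```

View pics/top0.png

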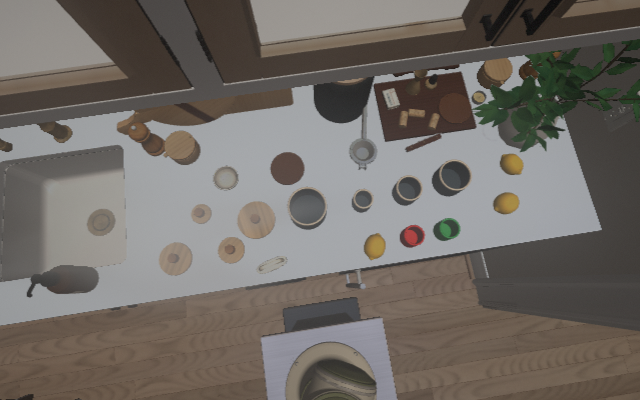

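View pics/scene0.png

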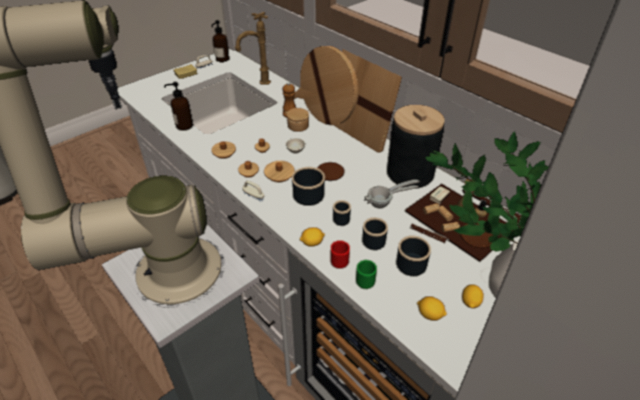

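The top view shows the lids at (176,258), (201,213), (231,249) and (256,219). The slate jars are at (308,207), (363,200), (409,188) and (455,177). Things that could be mistaken for them:
- Red cup (413,236) and green cup (449,229)
- Wooden boxes (181,146) and (497,70)
- Canister (344,90)
- Coaster (288,168), with a second one on the tray at (454,107)
- Bowl (226,178)

I'll choose by description and measure from depth.

Run:
```python
from h import *
c=pickle.load(open('top0.pkl','rb'))
v,u=np.mgrid[0:400,0:640]; W=world(c,u.ravel(),v.ravel()).reshape(400,640,3); ok=c['z_map']>0
print('table z',[W[y,x].round(0).tolist() for x,y in((340,240),(150,220),(540,230))])
def comp(lo,hi,seed,r):
    m=ok&(W[...,2]>lo)&(W[...,2]<hi)&(np.hypot(u-seed[0],v-seed[1])<r)
    return W[m]
for n,s,r,h in (('jl',(308,207),26,78),('jxs',(363,200),16,60),('js',(409,188),20,66),('jm',(455,177),24,72),('bowl',(226,178),17,31)):
    P=comp(h-9,h+9,s,r)[:,:2]
    (x,y),_,_=cv2.minAreaRect(P.astype(np.float32)); (a,b),R=cv2.minEnclosingCircle(P.astype(np.float32))
    print(n,len(P),round(x),round(y),'circ',round(a),round(b),'D',round(2*R), 'zmed',W[ok&(np.hypot(u-s[0],v-s[1])<r)][:,2].max().round())
for n,s,r in (('A',(176,258),22),('B',(201,213),14),('C',(231,249),18),('D',(256,219),24),('coaster',(288,168),22)):
    P=comp(5,35,s,r)[:,:2]; K=comp(38,60,s,r)
    (a,b),R=cv2.minEnclosingCircle(P.astype(np.float32))
    print(n,len(P),'circ',round(a),round(b),'D',round(2*R),'knob',len(K),K.mean(0).round() if len(K) else '')
big=cv2.resize(c['pixels'][130:280,150:490,::-1],None,fx=2.35,fy=2.35,interpolation=cv2.INTER_CUBIC); cv2.imwrite('pics/crop0.png',big)
```

```text
table z [[362.0, -85.0, -1.0], [497.0, 424.0, -2.0], [305.0, -630.0, 1.0]]
jl 261 454 -10 circ 454 -11 D 102 zmed 84.0
jxs 129 455 -159 circ 454 -159 D 53 zmed 64.0
js 190 464 -283 circ 464 -283 D 71 zmed 70.0
jm 258 478 -409 circ 478 -409 D 87 zmed 77.0
bowl 130 577 198 circ 576 199 D 70 zmed 36.0
A 786 circ 375 349 D 96 knob 74 [378. 351.  46.]
B 244 circ 489 276 D 54 knob 71 [488. 275.  46.]
C 480 circ 379 206 D 70 knob 71 [379. 204.  46.]
D 1042 circ 456 131 D 115 knob 63 [449. 130.  46.]
coaster 841 circ 588 23 D 110 knob 0
```

View pics/crop0.png

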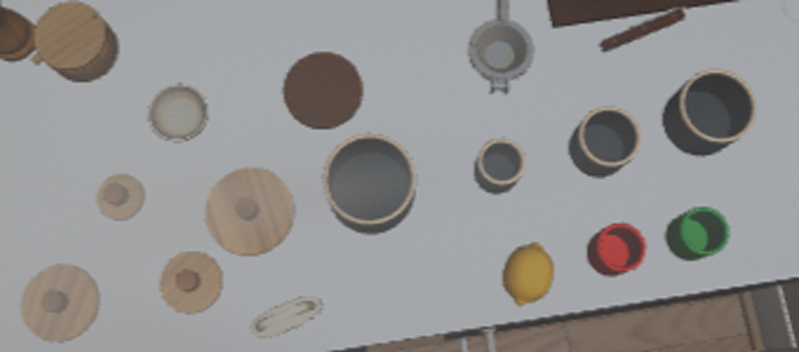

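All four are confirmed by diameter: lid_l D at (449,130), lid_m A at (378,351), lid_s C at (379,205), lid_xs B at (488,275). The crop agrees, with four knobbed oak lids on the left and four slate jars with pale rims on the right. Next I check `grip_depth` and the wrist view.

```bash
python3 - <<'E'
import rig
print([n for n in dir(rig) if n[0]!='_'], getattr(rig,'grip_depth',None))
from h import *
c=snap('wrist','w0'); print(c['T_tool_cam'],c['fx'],c['cx'],c['cy'])
E
cat >> h.py <<'E'
from scipy.spatial.transform import Rotation as Rn
def Rtool(s): q=s['ee_rot']; return Rn.from_quat([q[1],q[2],q[3],q[0]]).as_matrix()
def delta(tgt):
    "remaining shift to world TCP target, in tool axes, mm"
    s=sense(); R=Rtool(s); return (R.T@(np.array(tgt)-s['eef_pos'])).round(1), s['eef_pos'].round(1)
def wcloud(c):
    v,u=np.mgrid[0:400,0:640]; z=c['z_map']; P=np.stack([(u-c['cx'])/c['fx']*z,(v-c['cy'])/c['fy']*z,z,np.ones_like(z)],-1)
    T=np.array(c['T_tool_cam']); s=c['s']; P=(P@T.T)[...,:3]@Rtool(s).T+s['eef_pos']; P[z<=0]=np.nan; return P
E
python3 - <<'E'
from h import *
for n,t in (('L',(449,130,150)),('M',(378,351,150)),('S',(379,205,150)),('XS',(488,275,150))): print(n,delta(t))
E
```

```text
['PlanningError', 'capture', 'finish_job', 'grip_depth', 'sense'] 18.700000000000003
[[ 1.86933503e-04 -9.59049564e-01 -2.83238238e-01  7.26893800e+01]
 [ 9.99999866e-01  3.16025894e-04 -4.10082407e-04  4.57928943e-01]
 [ 4.82799971e-04 -2.83238123e-01  9.59049494e-01 -1.77728790e+02]
 [ 0.00000000e+00  0.00000000e+00  0.00000000e+00  1.00000000e+00]] 331.05018021707986 322.9344102083755 199.47057983943486
L (array([-406.7, -294.2,   45.8]), array([121.6, 510.5, 195.6]))
M (array([-286.4,  -95.7,   45.6]), array([121.6, 510.5, 195.6]))
S (array([-321.2, -237.5,   45.7]), array([121.6, 510.5, 195.6]))
XS (array([-411.1, -144.1,   45.6]), array([121.6, 510.5, 195.6]))
```

View pics/w0.png

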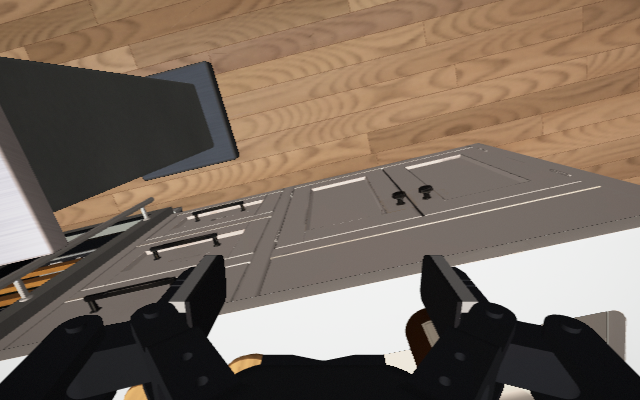

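Call:
servo_tool([
  [-1, [-0.029, -0.021, 0], [0, 0, 0]],
  [-1, [-0.029, -0.021, 0], [0, 0, 0]],
  [-1, [-0.029, -0.021, 0], [0, 0, 0]],
  [-1, [-0.029, -0.021, 0], [0, 0, 0]],
  [-1, [-0.029, -0.021, 0], [0, 0, 0]],
  [-1, [-0.029, -0.021, 0], [0, 0, 0]],
  [-1, [-0.029, -0.021, 0], [0, 0, 0]],
  [-1, [-0.029, -0.021, 0], [0, 0, 0]],
  [-1, [-0.029, -0.021, 0], [0, 0, 0]],
  [-1, [-0.029, -0.021, 0], [0, 0, 0]],
], squeeze=40)

```text
time_s: 0.98
eef_pos: [355.8, 237.7, 196.0]
ee_rot: [0.0, 0.117, 0.993, 0.0]
force: [0.6, 1.8, -0.5]
grip_width: 1.0
grip_force: 0.0
```

Call:
servo_tool([
  [-1, [-0.029, -0.021, 0.01], [0, 0, 0]],
  [-1, [-0.029, -0.021, 0.01], [0, 0, 0]],
  [-1, [-0.029, -0.021, 0.01], [0, 0, 0]],
  [-1, [-0.029, -0.021, 0.01], [0, 0, 0]],
  [-1, [0, 0, 0], [0, 0, 0]],
  [-1, [0, 0, 0], [0, 0, 0]],
])

```text
time_s: 1.48
eef_pos: [448.7, 129.5, 155.2]
ee_rot: [-0.001, 0.118, 0.993, -0.0]
force: [-0.3, -0.9, 0.3]
grip_width: 0.997
grip_force: 0.0
```

```bash
cat >> h.py <<'E'
def blob(W,lo,hi,xy,r):
    m=(W[...,2]>lo)&(W[...,2]<hi)&(np.hypot(W[...,0]-xy[0],W[...,1]-xy[1])<r)
    P=W[m]; 
    if len(P)<8: return None
    (a,b),R=cv2.minEnclosingCircle(P[:,:2].astype(np.float32)); return len(P),(round(a,1),round(b,1)),round(2*R,1),P[:,2].max().round(1)
LID=dict(L=(449,130),M=(378,351),S=(379,205),XS=(488,275)); JAR=dict(L=(454,-10,78),M=(478,-409,72),S=(464,-283,66),XS=(455,-159,60))
def seen(c):
    W=wcloud(c)
    for k,p in LID.items(): print('knob',k,blob(W,41,55,p,25))
    for k,p in JAR.items(): print('jar',k,blob(W,p[2]-4,p[2]+4,p[:2],62))
E
python3 - <<'E'
from h import *
seen(snap('wrist','w1')); print(delta((449,130,26)))
E
```

```text
knob L (526, (449.2, 132.0), 23.8, np.float64(49.1))
knob M (835, (378.7, 353.6), 24.2, np.float64(49.0))
knob S (682, (379.2, 206.3), 23.7, np.float64(49.3))
knob XS (570, (488.4, 276.9), 24.0, np.float64(49.4))
jar L (2026, (454.4, -9.4), 102.8, np.float64(79.9))
jar M None
jar S None
jar XS (890, (455.2, -158.2), 56.5, np.float64(61.8))
(array([ -0.9,  -0.3, 129.7]), array([448.3, 130.5, 155.7]))
```

View pics/w1.png

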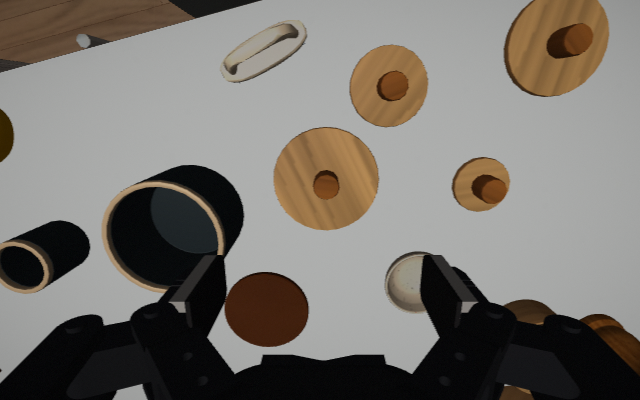

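The wrist view shows lid L's knob at (326,184), lids S, M and XS at (393,85), (572,40) and (488,188), and jar L at (165,235). All measured knobs are 24 mm wide and the heights match.

Call:
servo_tool([
  [-1, [0, 0.0017, 0.016], [0, 0, 0]],
  [-1, [0, 0, 0.022], [0, 0, 0]],
  [-1, [0, 0, 0.022], [0, 0, 0]],
  [-1, [0, 0, 0.022], [0, 0, 0]],
  [-1, [0, 0, 0.02], [0, 0, 0]],
  [-1, [0, 0, 0.015], [0, 0, 0]],
  [-1, [0, 0, 0.007], [0, 0, 0]],
  [-1, [0, 0, 0.0045], [0, 0, 0]],
  [-1, [0, 0, 0], [0, 0, 0]],
  [-1, [0, 0, 0], [0, 0, 0]],
])

```text
time_s: 2.37
eef_pos: [449.2, 132.7, 28.3]
ee_rot: [0.001, 0.116, 0.993, 0.0]
force: [0.7, 0.1, 0.6]
grip_width: 1.003
grip_force: 0.0
```

Call:
servo_tool([
  [1, [0, 0, 0], [0, 0, 0]],
  [1, [0, 0, 0], [0, 0, 0]],
  [1, [0, 0, 0], [0, 0, 0]],
  [1, [0, 0, 0], [0, 0, 0]],
  [1, [0, 0, 0], [0, 0, 0]],
  [1, [0, 0, 0], [0, 0, 0]],
  [1, [0, 0, 0], [0, 0, 0]],
  [1, [0, 0, 0], [0, 0, 0]],
])

```text
time_s: 3.03
eef_pos: [448.9, 132.3, 27.5]
ee_rot: [-0.0, 0.117, 0.993, 0.0]
force: [-0.4, -0.4, 0.2]
grip_width: -0.0
grip_force: 0.0
```

The grip closed fully on nothing, so I'm looking before moving again.

Run:
```python
from h import *
seen(snap('wrist','w2')); print(delta((449,132,26)))
```

```text
knob L (754, (449.0, 132.3), 23.7, np.float64(48.2))
knob M None
knob S (2295, (379.1, 206.2), 23.6, np.float64(48.8))
knob XS (1683, (488.6, 277.0), 25.4, np.float64(48.6))
jar L (2537, (433.4, 20.7), 70.4, np.float64(79.9))
jar M None
jar S None
jar XS None
(array([-0.2, -0.3,  1.5]), array([448.9, 132.3,  27.5]))
```

View pics/w2.png

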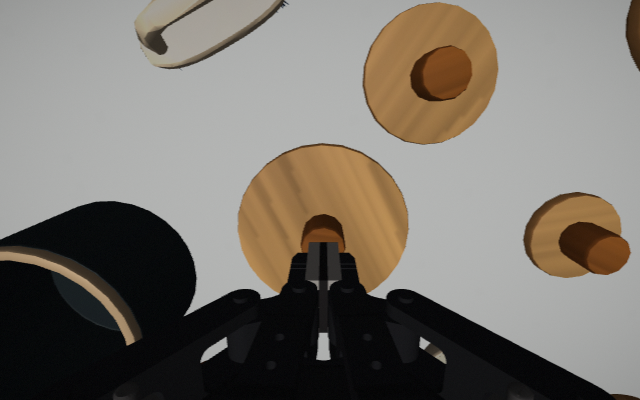

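Run:
```python
from h import *
import pickle
for f in('w2','w1'):
    c=pickle.load(open(f+'.pkl','rb')); W=wcloud(c); T=Rtool(c['s'])
    Q=(W-c['s']['eef_pos'])@T
    for u,v in [(322,225),(322,240),(315,245),(330,245),(315,260),(310,275),(300,260),(345,262),(315,290),(322,320)] if f=='w2' else [(205,262),(215,262),(190,295),(437,262),(450,290),(470,300)]:
        print(f,(u,v),'world',W[v,u].round(1),'tool',Q[v,u].round(1))
```

```text
w2 (322, 225) world [438.  134.8  43.8] tool [ 11.2  -0.1 -16.3]
w2 (322, 240) world [444.5 133.3  47.8] tool [  4.5  -0.1 -20.3]
w2 (315, 245) world [437.  131.9  69.7] tool [ 11.5  -3.1 -42.2]
w2 (330, 245) world [438.1 138.5  70.5] tool [ 11.9   3.5 -43. ]
w2 (315, 260) world [436.9 132.3  84.5] tool [ 11.7  -2.8 -57. ]
w2 (310, 275) world [436.5 130.8  96.5] tool [ 11.7  -4.3 -69. ]
w2 (300, 260) world [438.8 125.1  77.6] tool [  8.2  -9.3 -50.1]
w2 (345, 262) world [443.7 143.6  78.5] tool [  7.7   9.7 -51. ]
w2 (315, 290) world [436.2 133.1 108. ] tool [ 12.6  -2.2 -80.5]
w2 (322, 320) world [453.7 131.2 100.2] tool [ -4.9   0.1 -72.7]
w1 (205, 262) world [426.6  87.1 214. ] tool [ 11.7 -46.4 -58.8]
w1 (215, 262) world [427.7  90.8 213.5] tool [ 11.4 -42.6 -58.3]
w1 (190, 295) world [427.7  89.8 236.8] tool [ 11.3 -43.6 -81.6]
w1 (437, 262) world [448.2 176.7 213.9] tool [ 11.7  45.7 -58.7]
w1 (450, 290) world [447.7 174.4 234.3] tool [ 11.7  43.4 -79.1]
w1 (470, 300) world [448.4 178.4 240.5] tool [ 11.9  47.4 -85.3]
```

Run:
```python
from h import *
for f in('w2','w1'):
    c=pickle.load(open(f+'.pkl','rb')); W=wcloud(c); Q=(W-c['s']['eef_pos'])@Rtool(c['s'])
    m=(abs(Q[...,0]-11.5)<1.5)&(abs(Q[...,1])<50)&(Q[...,2]<-26)&(Q[...,2]>-75); z=np.sort(Q[m][:,2]); print(f,len(z),z[-1],z[-5:],np.sort(Q[m][:,1])[[0,-1]])
```

```text
w2 1400 -37.833504300643895 [-38.34066084 -38.26951192 -38.14409282 -38.09733167 -37.8335043 ] [-11.09569196  11.27209749]
w1 1189 -50.31484682747046 [-51.12383115 -50.80740791 -50.69397455 -50.4584601  -50.31484683] [-49.45848886  49.81441053]
```

Camera depth puts the finger tips 38 mm behind the reported TCP when shut (50 mm when open), so they closed above the knob. I'll open and go about 40 mm lower in small steps while watching the force.

Call:
servo_tool([
  [-1, [0, 0, 0], [0, 0, 0]],
  [-1, [0, 0, 0], [0, 0, 0]],
  [-1, [0, 0, 0], [0, 0, 0]],
  [-1, [0, 0, 0], [0, 0, 0]],
  [-1, [0, 0, 0], [0, 0, 0]],
  [-1, [0, 0, 0.01], [0, 0, 0]],
  [-1, [0, 0, 0.01], [0, 0, 0]],
  [-1, [0, 0, 0], [0, 0, 0]],
])

```text
time_s: 3.75
eef_pos: [447.5, 132.2, 5.3]
ee_rot: [-0.002, 0.117, 0.993, -0.0]
force: [-1.2, 0.0, -1.0]
grip_width: 1.003
grip_force: 0.0
```

Call:
servo_tool([
  [-1, [0, 0, 0.007], [0, 0, 0]],
  [-1, [0, 0, 0.007], [0, 0, 0]],
  [-1, [0, 0, 0.005], [0, 0, 0]],
  [-1, [0, 0, 0], [0, 0, 0]],
])

```text
time_s: 4.08
eef_pos: [448.2, 132.3, -12.6]
ee_rot: [-0.001, 0.117, 0.993, -0.0]
force: [-0.2, -0.4, -1.1]
grip_width: 0.997
grip_force: 0.0
```

Call:
servo_tool([
  [1, [0, 0, 0], [0, 0, 0]],
  [1, [0, 0, 0], [0, 0, 0]],
  [1, [0, 0, 0], [0, 0, 0]],
  [1, [0, 0, 0], [0, 0, 0]],
  [1, [0, 0, 0], [0, 0, 0]],
  [1, [0, 0, 0], [0, 0, 0]],
  [1, [0, 0, 0], [0, 0, 0]],
])

```text
time_s: 4.67
eef_pos: [449.0, 132.3, -11.1]
ee_rot: [0.0, 0.117, 0.993, -0.0]
force: [-1.8, -1.0, 6.3]
grip_width: 0.263
grip_force: 39.3
```

Call:
servo_tool([
  [1, [0, 0, -0.005], [0, 0, 0]],
  [1, [0, 0, -0.01], [0, 0, 0]],
  [1, [0, 0, -0.02], [0, 0, 0]],
  [1, [0, 0, -0.025], [0, 0, 0]],
  [1, [0, 0, -0.025], [0, 0, 0]],
  [1, [0, 0, -0.02], [0, 0, 0]],
  [1, [0, 0, -0.005], [0, 0, 0]],
  [1, [0, 0, 0], [0, 0, 0]],
  [1, [0, 0, 0], [0, 0, 0]],
])

```text
time_s: 5.42
eef_pos: [448.4, 132.3, 97.8]
ee_rot: [-0.0, 0.117, 0.993, -0.0]
force: [0.3, -0.2, -1.9]
grip_width: 0.262
grip_force: 39.5
```

```bash
cat >> h.py <<'E'
def held(c):
    "disc centre and height of held lid from wrist view, in tool axes rel TCP, plus force"
    W=wcloud(c); Q=(W-c['s']['eef_pos'])@Rtool(c['s'])
    m=(np.hypot(Q[...,0],Q[...,1])<58)&(Q[...,2]>-37)&(Q[...,2]<-25)&~((np.hypot(Q[...,0],Q[...,1])<16))
    P=Q[m]; (a,b),R=cv2.minEnclosingCircle(P[:,:2].astype(np.float32)); z=P[:,2]
    A=np.c_[P[:,:2],np.ones(len(P))]; k=np.linalg.lstsq(A,z,rcond=None)[0]
    print('held: n',len(P),'centre tool',round(a,1),round(b,1),'D',round(2*R,1),'top z tool',np.median(z).round(1),'tilt x,y deg',np.degrees(k[:2]).round(2),'xrange',P[:,0].min().round(1),P[:,0].max().round(1),'y',P[:,1].min().round(1),P[:,1].max().round(1))
E
python3 - <<'E'
from h import *
c=snap('wrist','w3'); seen(c); held(c); s=sense(); print(s['eef_pos'],s['grip_width'],s['grip_force'],s['force'])
E
```

```text
knob L None
knob M (764, (378.9, 352.7), 24.2, np.float64(48.5))
knob S (1070, (379.0, 206.2), 24.2, np.float64(49.0))
knob XS (853, (488.2, 277.3), 24.5, np.float64(48.7))
jar L (3333, (454.2, -9.2), 102.9, np.float64(79.9))
jar M None
jar S None
jar XS None
held: n 20651 centre tool -0.6 0.2 D 102.3 top z tool -33.9 tilt x,y deg [ 0.2  -0.01] xrange -50.9 50.5 y -50.3 50.7
[448.11320258 132.28258976  97.35806083] 0.26043266362736767 39.539141901768744 [ 0.36766493  0.52697635 -2.36397553]
```

View pics/w3.png

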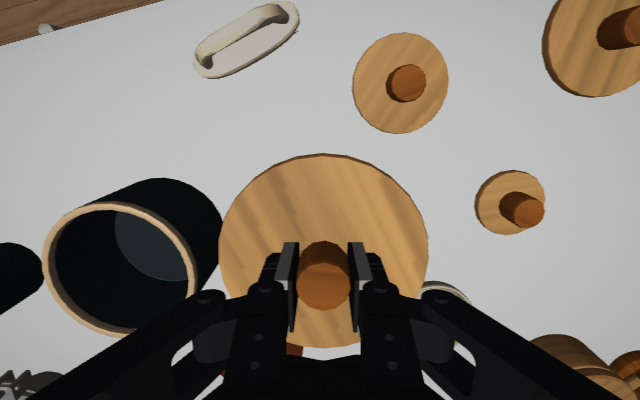

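Lid L is held level and centred, at (322,250) in the image, with jar L's rim at (120,270). Moving over the jar.

Call:
servo_tool([
  [1, [-0.004, -0.0146, 0], [0, 0, 0]],
  [1, [-0.005, -0.018, 0], [0, 0, 0]],
  [1, [-0.005, -0.018, 0], [0, 0, 0]],
  [1, [-0.005, -0.018, 0], [0, 0, 0]],
  [1, [-0.005, -0.018, 0], [0, 0, 0]],
  [1, [-0.005, -0.018, 0], [0, 0, 0]],
  [1, [-0.005, -0.018, 0], [0, 0, 0]],
  [1, [-0.004, -0.014, 0], [0, 0, 0]],
  [1, [0, 0, 0], [0, 0, 0]],
  [1, [0, 0, 0], [0, 0, 0]],
])

```text
time_s: 6.3
eef_pos: [453.6, -9.4, 97.5]
ee_rot: [-0.001, 0.117, 0.993, 0.0]
force: [-0.6, 0.6, -2.4]
grip_width: 0.26
grip_force: 39.6
```

Run:
```python
from h import *
s=sense();print(delta((453.6,-9.3,53.5)),s['force'])
c=snap('wrist','w4'); seen(c); held(c)
```

```text
(array([-0.1,  0.1, 44. ]), array([453.6,  -9.4,  97.5])) [-0.61155919  0.55717276 -2.35740355]
knob L None
knob M None
knob S (1126, (379.3, 205.1), 23.7, np.float64(49.6))
knob XS None
jar L (1023, (423.5, -2.7), 79.1, np.float64(79.6))
jar M None
jar S (528, (473.6, -260.6), 49.1, np.float64(67.4))
jar XS (1711, (454.3, -158.5), 54.6, np.float64(61.6))
held: n 20660 centre tool -0.4 0.3 D 101.9 top z tool -33.9 tilt x,y deg [ 0.19 -0.  ] xrange -51.0 50.5 y -50.3 50.7
```

Call:
servo_tool([
  [1, [0, 0, 0.012], [0, 0, 0]],
  [1, [0, 0, 0.01], [0, 0, 0]],
  [1, [0, 0, 0.006], [0, 0, 0]],
  [1, [0, 0, 0.004], [0, 0, 0]],
  [1, [0, 0, 0.004], [0, 0, 0]],
  [1, [0, 0, 0.003], [0, 0, 0]],
  [1, [0, 0, 0.002], [0, 0, 0]],
  [1, [0, 0, 0], [0, 0, 0]],
  [1, [0, 0, 0], [0, 0, 0]],
])

```text
time_s: 7.1
eef_pos: [454.3, -9.4, 57.6]
ee_rot: [0.0, 0.117, 0.993, -0.0]
force: [-0.3, -0.0, -1.9]
grip_width: 0.262
grip_force: 39.6
```

Call:
servo_tool([
  [1, [0, 0, 0.0015], [0, 0, 0]],
  [1, [0, 0, 0.001], [0, 0, 0]],
  [1, [0, 0, 0], [0, 0, 0]],
  [1, [0, 0, 0], [0, 0, 0]],
])

```text
time_s: 7.43
eef_pos: [454.2, -9.4, 55.0]
ee_rot: [-0.0, 0.117, 0.993, -0.0]
force: [-0.4, -0.1, -1.2]
grip_width: 0.261
grip_force: 39.6
```

Call:
servo_tool([
  [1, [0, 0, 0.001], [0, 0, 0]],
  [1, [0, 0, 0], [0, 0, 0]],
  [1, [0, 0, 0.0005], [0, 0, 0]],
  [1, [0, 0, 0], [0, 0, 0]],
  [1, [0, 0, 0], [0, 0, 0]],
])

```text
time_s: 7.85
eef_pos: [454.2, -9.4, 53.5]
ee_rot: [-0.0, 0.117, 0.993, -0.0]
force: [-0.0, -0.9, -1.4]
grip_width: 0.266
grip_force: 39.6
```

Call:
servo_tool([
  [1, [0, 0, 0.0008], [0, 0, 0]],
  [1, [0, 0, 0], [0, 0, 0]],
  [1, [0, 0, 0], [0, 0, 0]],
])

```text
time_s: 8.1
eef_pos: [454.3, -9.4, 52.9]
ee_rot: [0.0, 0.117, 0.993, -0.0]
force: [-0.6, 0.6, 2.5]
grip_width: 0.265
grip_force: 39.9
```

Call:
servo_tool([
  [0.2, [0, 0, 0], [0, 0, 0]],
  [-0.3, [0, 0, 0], [0, 0, 0]],
  [-1, [0, 0, 0], [0, 0, 0]],
  [-1, [0, 0, 0], [0, 0, 0]],
  [-1, [0, 0, -0.01], [0, 0, 0]],
  [-1, [0, 0, -0.02], [0, 0, 0]],
  [-1, [0, 0, -0.025], [0, 0, 0]],
  [-1, [0, 0, 0], [0, 0, 0]],
])

```text
time_s: 8.77
eef_pos: [456.3, -9.9, 111.4]
ee_rot: [0.003, 0.117, 0.993, -0.001]
force: [1.8, 0.2, 1.5]
grip_width: 0.999
grip_force: 0.0
```

```bash
cat >> h.py <<'E'
def closed(c,k):
    x,y,h=JAR[k]; W=wcloud(c) if 'T_tool_cam' in c else None
    if W is None:
        v,u=np.mgrid[0:400,0:640]; W=world(c,u.ravel(),v.ravel()).reshape(400,640,3)
    m=(np.hypot(W[...,0]-x,W[...,1]-y)<65)&(W[...,2]>h+4)&(W[...,2]<h+14); P=W[m]; (a,b),R=cv2.minEnclosingCircle(P[:,:2].astype(np.float32))
    K=blob(W,h+27,h+41,(x,y),25); print(k,'disc',round(a,1),round(b,1),'D',round(2*R,1),'top',np.median(P[:,2]).round(1),'want',h+9,'spread',np.percentile(P[:,2],[3,97]).round(1),'knob',K)
E
python3 - <<'E'
from h import *
c=snap('wrist','w5'); seen(c); closed(c,'L')
E
```

```text
knob L None
knob M None
knob S (1250, (378.8, 205.7), 25.1, np.float64(49.2))
knob XS None
jar L (203, (424.0, -6.8), 81.3, np.float64(81.8))
jar M None
jar S (785, (468.7, -270.6), 65.1, np.float64(67.8))
jar XS (1532, (454.7, -158.7), 55.1, np.float64(61.7))
L disc 454.7 -9.4 D 101.9 top 86.9 want 87 spread [85.6 88.1] knob (1233, (454.5, -9.1), 23.7, np.float64(113.0))
```

View pics/w5.png

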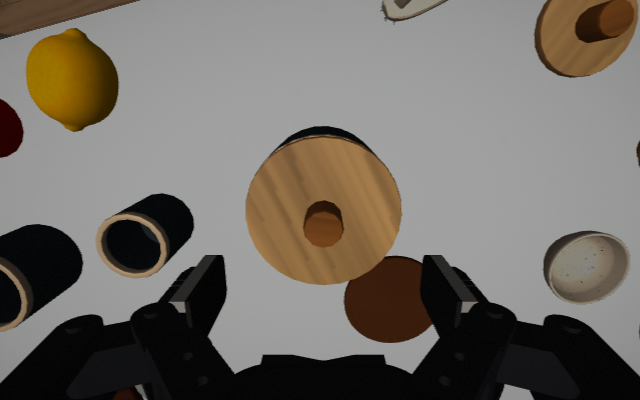

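The lid on jar L sits flat: the disc is centred at (323,210) in the picture and its top is at 87 mm. Next is lid S.

Call:
servo_tool([
  [-1, [0.0153, 0.024, 0], [0, 0, 0]],
  [-1, [0.0153, 0.024, 0], [0, 0, 0]],
  [-1, [0.0153, 0.024, 0], [0, 0, 0]],
  [-1, [0.0153, 0.024, 0], [0, 0, 0]],
  [-1, [0.0153, 0.024, 0], [0, 0, 0]],
  [-1, [0.0153, 0.024, 0], [0, 0, 0]],
  [-1, [0.0153, 0.024, 0], [0, 0, 0]],
  [-1, [0.0153, 0.024, 0], [0, 0, 0]],
  [-1, [0, 0, 0.02], [0, 0, 0]],
  [-1, [0, 0, 0], [0, 0, 0]],
])

```text
time_s: 9.65
eef_pos: [377.2, 206.3, 84.9]
ee_rot: [-0.002, 0.115, 0.993, -0.001]
force: [-1.0, -0.2, -1.7]
grip_width: 1.0
grip_force: 0.0
```

Run:
```python
from h import *
c=snap('wrist','w6'); seen(c); print(delta((379.1,206.2,-10.5)))
```

```text
knob L None
knob M (1078, (378.2, 353.7), 24.4, np.float64(48.7))
knob S (883, (378.9, 206.6), 23.7, np.float64(48.7))
knob XS (51, (489.8, 268.5), 13.1, np.float64(47.4))
jar L (432, (439.7, 7.0), 91.4, np.float64(82.0))
jar M None
jar S None
jar XS None
(array([-1.2,  0.9, 96.6]), array([378.1, 205.7,  86.1]))
```

Call:
servo_tool([
  [-1, [-0.0007, 0.0008, 0.015], [0, 0, 0]],
  [-1, [0, 0, 0.018], [0, 0, 0]],
  [-1, [0, 0, 0.018], [0, 0, 0]],
  [-1, [0, 0, 0.018], [0, 0, 0]],
  [-1, [0, 0, 0.013], [0, 0, 0]],
  [-1, [0, 0, 0.009], [0, 0, 0]],
  [-1, [0, 0, 0.005], [0, 0, 0]],
  [-1, [0, 0, 0], [0, 0, 0]],
  [-1, [0, 0, 0], [0, 0, 0]],
])

```text
time_s: 10.45
eef_pos: [380.9, 206.2, -7.9]
ee_rot: [0.0, 0.117, 0.993, 0.0]
force: [-0.0, -0.1, 1.1]
grip_width: 1.006
grip_force: 0.0
```

Call:
servo_tool([
  [1, [0, 0, 0], [0, 0, 0]],
  [1, [0, 0, 0], [0, 0, 0]],
  [1, [0, 0, 0], [0, 0, 0]],
  [1, [0, 0, 0], [0, 0, 0]],
  [1, [0, 0, 0], [0, 0, 0]],
  [1, [0, 0, 0], [0, 0, 0]],
  [1, [0, 0, 0], [0, 0, 0]],
])

```text
time_s: 11.03
eef_pos: [380.6, 206.4, -8.0]
ee_rot: [0.0, 0.117, 0.993, 0.0]
force: [-2.1, -1.2, 6.0]
grip_width: 0.265
grip_force: 39.2
```

Call:
servo_tool([
  [1, [0, 0, -0.005], [0, 0, 0]],
  [1, [0, 0, -0.012], [0, 0, 0]],
  [1, [0, 0, -0.022], [0, 0, 0]],
  [1, [0, 0, -0.03], [0, 0, 0]],
  [1, [0, 0, -0.03], [0, 0, 0]],
  [1, [0, 0, -0.025], [0, 0, 0]],
  [1, [0, 0, -0.012], [0, 0, 0]],
  [1, [0, 0, -0.004], [0, 0, 0]],
  [1, [0, 0, 0], [0, 0, 0]],
])

```text
time_s: 11.78
eef_pos: [380.7, 206.5, 132.2]
ee_rot: [0.001, 0.117, 0.993, 0.0]
force: [0.1, -0.0, -0.5]
grip_width: 0.264
grip_force: 39.5
```

Run:
```python
from h import *
c=snap('wrist','w7'); held(c); print(delta((464,-283,125)),sense()['force'])
```

```text
held: n 7626 centre tool 1.5 0.0 D 70.3 top z tool -30.8 tilt x,y deg [0.47 0.14] xrange -33.5 36.6 y -34.5 34.8
(array([-194.9, -456.6,    6.3]), array([380.2, 206.3, 131.3])) [ 0.01348276 -0.55049092 -0.23332815]
```

Call:
servo_tool([
  [1, [-0.008, -0.02, 0], [0, 0, 0]],
  [1, [-0.014, -0.032, 0], [0, 0, 0]],
  [1, [-0.016, -0.036, 0], [0, 0, 0]],
  [1, [-0.016, -0.036, 0], [0, 0, 0]],
  [1, [-0.016, -0.036, 0], [0, 0, 0]],
  [1, [-0.016, -0.036, 0], [0, 0, 0]],
  [1, [-0.016, -0.036, 0], [0, 0, 0]],
  [1, [-0.016, -0.036, 0], [0, 0, 0]],
  [1, [-0.014, -0.032, 0], [0, 0, 0]],
  [1, [-0.008, -0.02, 0], [0, 0, 0]],
])

```text
time_s: 12.67
eef_pos: [442.1, -140.3, 130.2]
ee_rot: [-0.001, 0.118, 0.993, 0.0]
force: [0.8, 0.8, -1.1]
grip_width: 0.26
grip_force: 39.5
```

Call:
servo_tool([
  [1, [0, 0, 0], [0, 0, 0]],
  [1, [0, 0, 0], [0, 0, 0]],
  [1, [0, 0, 0], [0, 0, 0]],
])

```text
time_s: 12.92
eef_pos: [441.9, -136.5, 130.7]
ee_rot: [-0.001, 0.117, 0.993, 0.001]
force: [-0.0, 0.0, -0.6]
grip_width: 0.262
grip_force: 39.5
```

Run:
```python
from h import *
c=snap('wrist','w8'); seen(c); held(c); print(delta((464,-283,125)),sense()['force'])
```

```text
knob L None
knob M None
knob S None
knob XS None
jar L (596, (444.9, -21.7), 96.7, np.float64(82.0))
jar M (1409, (478.8, -407.2), 87.0, np.float64(74.3))
jar S (1730, (463.7, -282.4), 71.1, np.float64(68.0))
jar XS (65, (432.5, -167.5), 24.2, np.float64(60.6))
held: n 7625 centre tool 1.4 0.2 D 70.5 top z tool -30.8 tilt x,y deg [0.53 0.14] xrange -33.1 36.6 y -34.7 34.7
(array([ -55.2, -137.7,    5.8]), array([ 442.1, -136.3,  131. ])) [ 0.05872333  0.48019149 -0.67870764]
```

Call:
servo_tool([
  [1, [-0.0042, -0.0104, 0], [0, 0, 0]],
  [1, [-0.009, -0.022, 0], [0, 0, 0]],
  [1, [-0.01, -0.024, 0], [0, 0, 0]],
  [1, [-0.01, -0.024, 0], [0, 0, 0]],
  [1, [-0.01, -0.024, 0], [0, 0, 0]],
  [1, [-0.009, -0.022, 0.005], [0, 0, 0]],
  [1, [-0.004, -0.011, 0.015], [0, 0, 0]],
  [1, [0, 0, 0.015], [0, 0, 0]],
  [1, [0, 0, 0], [0, 0, 0]],
  [1, [0, 0, 0], [0, 0, 0]],
])

```text
time_s: 13.8
eef_pos: [465.2, -283.6, 96.4]
ee_rot: [-0.001, 0.116, 0.993, 0.0]
force: [-0.2, -0.5, -0.7]
grip_width: 0.258
grip_force: 39.5
```

Run:
```python
from h import *
c=snap('wrist','w9'); held(c); o=Rtool(c['s'])@[1.4,.2,0]; print(delta(np.array([463.7,-282.4,44.2])-o),sense()['force'])
```

```text
held: n 7626 centre tool 1.6 0.5 D 70.5 top z tool -30.8 tilt x,y deg [0.47 0.19] xrange -33.1 36.8 y -34.6 34.7
(array([ 0.8,  0.8, 53.1]), array([ 465.6, -283.8,   97.3])) [ 0.47917716  0.03956831 -0.81813931]
```

Call:
servo_tool([
  [1, [0.0005, 0.0006, 0.012], [0, 0, 0]],
  [1, [0, 0, 0.012], [0, 0, 0]],
  [1, [0, 0, 0.009], [0, 0, 0]],
  [1, [0, 0, 0.006], [0, 0, 0]],
  [1, [0, 0, 0.005], [0, 0, 0]],
  [1, [0, 0, 0.004], [0, 0, 0]],
  [1, [0, 0, 0.002], [0, 0, 0]],
  [1, [0, 0, 0.001], [0, 0, 0]],
  [1, [0, 0, 0], [0, 0, 0]],
  [1, [0, 0, 0], [0, 0, 0]],
])

```text
time_s: 14.68
eef_pos: [465.2, -283.5, 46.0]
ee_rot: [0.0, 0.117, 0.993, -0.0]
force: [0.2, -0.0, -0.3]
grip_width: 0.261
grip_force: 39.5
```

Call:
servo_tool([
  [1, [0, 0, 0.001], [0, 0, 0]],
  [1, [0, 0, 0], [0, 0, 0]],
  [1, [0, 0, 0], [0, 0, 0]],
])

```text
time_s: 14.93
eef_pos: [465.0, -283.3, 44.8]
ee_rot: [0.0, 0.117, 0.993, -0.0]
force: [-0.5, -0.3, -0.6]
grip_width: 0.261
grip_force: 39.5
```

Call:
servo_tool([
  [1, [0, 0, 0.0008], [0, 0, 0]],
  [1, [0, 0, 0], [0, 0, 0]],
  [1, [0, 0, 0], [0, 0, 0]],
])

```text
time_s: 15.18
eef_pos: [465.1, -283.5, 44.1]
ee_rot: [0.0, 0.117, 0.993, -0.0]
force: [0.3, 0.3, 0.9]
grip_width: 0.259
grip_force: 39.7
```

Call:
servo_tool([
  [0.2, [0, 0, 0], [0, 0, 0]],
  [-0.3, [0, 0, 0], [0, 0, 0]],
  [-1, [0, 0, 0], [0, 0, 0]],
  [-1, [0, 0, 0], [0, 0, 0]],
  [-1, [0, 0, -0.01], [0, 0, 0]],
  [-1, [0, 0, -0.025], [0, 0, 0]],
  [-1, [0, 0, -0.03], [0, 0, 0]],
  [-1, [0, 0, -0.01], [0, 0, 0]],
])

```text
time_s: 15.85
eef_pos: [466.3, -284.4, 123.5]
ee_rot: [0.002, 0.117, 0.993, -0.002]
force: [0.5, 0.2, 1.2]
grip_width: 1.001
grip_force: 0.0
```

Run:
```python
from h import *
c=snap('wrist','w10'); closed(c,'S'); seen(c); print(delta((378.5,353.2,-8)),delta((488.4,277,-8)))
```

```text
S disc 463.5 -283.0 D 69.8 top 74.8 want 75 spread [73.4 76.1] knob (993, (463.3, -283.0), 23.6, np.float64(100.6))
knob L None
knob M None
knob S None
knob XS None
jar L None
jar M (1824, (478.2, -408.5), 86.6, np.float64(74.0))
jar S (145, (446.5, -279.4), 59.9, np.float64(69.9))
jar XS (1633, (454.6, -159.0), 54.6, np.float64(62.4))
(array([234.2, 600.6, 128. ]), array([ 466.5, -284.6,  123.7])) (array([109.6, 551.9, 129. ]), array([ 466.5, -284.6,  123.7]))
```

Jar S is closed flat, with the disc top at 75 mm. Now lid XS.

Call:
servo_tool([
  [-1, [0.0072, 0.0366, 0], [0, 0, 0]],
  [-1, [0.0072, 0.0366, 0], [0, 0, 0]],
  [-1, [0.0072, 0.0366, 0], [0, 0, 0]],
  [-1, [0.0072, 0.0366, 0], [0, 0, 0]],
  [-1, [0.0072, 0.0366, 0], [0, 0, 0]],
  [-1, [0.0072, 0.0366, 0], [0, 0, 0]],
  [-1, [0.0072, 0.0366, 0], [0, 0, 0]],
  [-1, [0.0072, 0.0366, 0], [0, 0, 0]],
  [-1, [0.0072, 0.0366, 0], [0, 0, 0]],
  [-1, [0.0072, 0.0366, 0], [0, 0, 0]],
])

```text
time_s: 16.73
eef_pos: [479.1, 91.2, 118.5]
ee_rot: [-0.0, 0.117, 0.993, -0.0]
force: [0.5, -0.1, 0.1]
grip_width: 0.998
grip_force: 0.0
```

Call:
servo_tool([
  [-1, [0.0072, 0.0366, 0], [0, 0, 0]],
  [-1, [0.0072, 0.0366, 0], [0, 0, 0]],
  [-1, [0.0072, 0.0366, 0], [0, 0, 0]],
  [-1, [0.0072, 0.0366, 0.01], [0, 0, 0]],
  [-1, [0.0072, 0.0366, 0.02], [0, 0, 0]],
  [-1, [0, 0, 0.01], [0, 0, 0]],
  [-1, [0, 0, 0], [0, 0, 0]],
  [-1, [0, 0, 0], [0, 0, 0]],
])

```text
time_s: 17.4
eef_pos: [486.6, 274.7, 78.6]
ee_rot: [-0.001, 0.117, 0.993, -0.0]
force: [0.6, 0.7, 0.9]
grip_width: 0.999
grip_force: 0.0
```

Run:
```python
from h import *
c=snap('wrist','w11'); seen(c); print(delta((488.4,277,-8)))
```

```text
knob L None
knob M (1183, (379.2, 354.1), 24.0, np.float64(48.9))
knob S None
knob XS (924, (488.6, 277.7), 23.9, np.float64(48.6))
jar L None
jar M None
jar S None
jar XS None
(array([-0.5,  2.8, 87.5]), array([487.3, 274.4,  79.5]))
```

Call:
servo_tool([
  [-1, [0, 0.0033, 0.012], [0, 0, 0]],
  [-1, [0, 0, 0.018], [0, 0, 0]],
  [-1, [0, 0, 0.018], [0, 0, 0]],
  [-1, [0, 0, 0.015], [0, 0, 0]],
  [-1, [0, 0, 0.012], [0, 0, 0]],
  [-1, [0, 0, 0.008], [0, 0, 0]],
  [-1, [0, 0, 0.004], [0, 0, 0]],
  [-1, [0, 0, 0], [0, 0, 0]],
  [-1, [0, 0, 0], [0, 0, 0]],
])

```text
time_s: 18.2
eef_pos: [488.3, 278.4, -7.3]
ee_rot: [0.0, 0.117, 0.993, 0.0]
force: [-0.6, 0.2, 0.4]
grip_width: 0.999
grip_force: 0.0
```

Call:
servo_tool([
  [1, [0, 0, 0], [0, 0, 0]],
  [1, [0, 0, 0], [0, 0, 0]],
  [1, [0, 0, 0], [0, 0, 0]],
  [1, [0, 0, 0], [0, 0, 0]],
  [1, [0, 0, 0], [0, 0, 0]],
  [1, [0, 0, 0], [0, 0, 0]],
  [1, [0, 0, 0], [0, 0, 0]],
])

```text
time_s: 18.78
eef_pos: [488.0, 278.4, -7.5]
ee_rot: [0.0, 0.117, 0.993, 0.0]
force: [-1.0, 0.4, 3.4]
grip_width: 0.261
grip_force: 39.2
```

Call:
servo_tool([
  [1, [0, 0, -0.005], [0, 0, 0]],
  [1, [0, 0, -0.012], [0, 0, 0]],
  [1, [0, 0, -0.022], [0, 0, 0]],
  [1, [0, 0, -0.03], [0, 0, 0]],
  [1, [0, 0, -0.03], [0, 0, 0]],
  [1, [0, 0, -0.025], [0, 0, 0]],
  [1, [0, 0, -0.012], [0, 0, 0]],
  [1, [0, 0, -0.004], [0, 0, 0]],
  [1, [0, 0, 0], [0, 0, 0]],
])

```text
time_s: 19.53
eef_pos: [488.2, 278.5, 133.5]
ee_rot: [0.001, 0.117, 0.993, 0.0]
force: [0.6, 0.5, -0.1]
grip_width: 0.262
grip_force: 39.2
```

Run:
```python
from h import *
c=snap('wrist','w12'); held(c); print(delta((454.8,-158.8,125)),sense()['force'])
```

```text
held: n 2667 centre tool -0.9 -0.0 D 54.0 top z tool -30.3 tilt x,y deg [1.61 0.62] xrange -26.4 26.1 y -26.7 26.7
(array([ -69.3, -432.8,    7.2]), array([487.7, 278.3, 132.2])) [ 0.12911504 -0.64543079 -1.41068249]
```

Call:
servo_tool([
  [1, [-0.0032, -0.02, 0], [0, 0, 0]],
  [1, [-0.0053, -0.033, 0], [0, 0, 0]],
  [1, [-0.006, -0.037, 0], [0, 0, 0]],
  [1, [-0.006, -0.037, 0], [0, 0, 0]],
  [1, [-0.006, -0.037, 0], [0, 0, 0]],
  [1, [-0.006, -0.037, 0], [0, 0, 0]],
  [1, [-0.006, -0.037, 0], [0, 0, 0]],
  [1, [-0.006, -0.037, 0], [0, 0, 0]],
  [1, [-0.0053, -0.033, 0], [0, 0, 0]],
  [1, [-0.0032, -0.02, 0], [0, 0, 0]],
])

```text
time_s: 20.42
eef_pos: [462.4, -55.6, 131.1]
ee_rot: [-0.001, 0.118, 0.993, 0.0]
force: [0.2, 0.1, -0.9]
grip_width: 0.259
grip_force: 39.3
```

Call:
servo_tool([
  [1, [0, 0, 0], [0, 0, 0]],
  [1, [0, 0, 0], [0, 0, 0]],
  [1, [0, 0, 0], [0, 0, 0]],
])

```text
time_s: 20.67
eef_pos: [463.0, -52.3, 131.5]
ee_rot: [-0.001, 0.117, 0.993, 0.0]
force: [0.3, 0.3, -0.2]
grip_width: 0.265
grip_force: 39.3
```

Run:
```python
from h import *
c=snap('wrist','w13'); seen(c); held(c); print(delta((454.8,-158.8,38.7)),sense()['force'])
```

```text
knob L None
knob M None
knob S None
knob XS None
jar L (166, (424.1, -23.6), 76.0, np.float64(81.9))
jar M None
jar S (679, (461.6, -276.8), 68.2, np.float64(70.0))
jar XS (1295, (454.5, -158.7), 54.1, np.float64(63.1))
held: n 2672 centre tool -0.8 -0.1 D 53.8 top z tool -30.3 tilt x,y deg [1.49 0.56] xrange -26.5 26.0 y -26.8 26.6
(array([ -16.6, -105.9,   92.9]), array([463.2, -52. , 131.7])) [ 0.21655545  0.05614007 -0.53574297]
```

Call:
servo_tool([
  [1, [-0.0016, -0.0107, 0], [0, 0, 0]],
  [1, [-0.003, -0.02, 0], [0, 0, 0]],
  [1, [-0.003, -0.02, 0], [0, 0, 0]],
  [1, [-0.003, -0.02, 0], [0, 0, 0]],
  [1, [-0.003, -0.02, 0.005], [0, 0, 0]],
  [1, [-0.002, -0.015, 0.01], [0, 0, 0]],
  [1, [0, 0, 0.015], [0, 0, 0]],
  [1, [0, 0, 0.01], [0, 0, 0]],
  [1, [0, 0, 0], [0, 0, 0]],
  [1, [0, 0, 0], [0, 0, 0]],
])

```text
time_s: 21.55
eef_pos: [454.1, -158.9, 92.1]
ee_rot: [-0.0, 0.116, 0.993, 0.0]
force: [0.2, 0.3, -0.7]
grip_width: 0.262
grip_force: 39.3
```

Run:
```python
from h import *
c=snap('wrist','w14'); held(c); o=Rtool(c['s'])@[-.8,-.1,0]; print(delta(np.array([454.6,-158.7,38.7])-o),sense()['force'])
```

```text
held: n 2673 centre tool -0.9 -0.3 D 54.4 top z tool -30.3 tilt x,y deg [1.46 0.56] xrange -26.4 25.9 y -26.5 26.6
(array([ 0.8,  0.5, 53.9]), array([ 454.5, -159.1,   92.6])) [-0.35548583 -0.30177034  0.42092958]
```

Call:
servo_tool([
  [1, [0.0007, 0.0005, 0.012], [0, 0, 0]],
  [1, [0, 0, 0.012], [0, 0, 0]],
  [1, [0, 0, 0.009], [0, 0, 0]],
  [1, [0, 0, 0.007], [0, 0, 0]],
  [1, [0, 0, 0.005], [0, 0, 0]],
  [1, [0, 0, 0.004], [0, 0, 0]],
  [1, [0, 0, 0.002], [0, 0, 0]],
  [1, [0, 0, 0.0015], [0, 0, 0]],
  [1, [0, 0, 0], [0, 0, 0]],
  [1, [0, 0, 0], [0, 0, 0]],
])

```text
time_s: 22.43
eef_pos: [453.7, -158.9, 39.9]
ee_rot: [0.0, 0.117, 0.993, -0.0]
force: [-0.6, -0.3, -0.4]
grip_width: 0.262
grip_force: 39.3
```

Call:
servo_tool([
  [1, [0, 0, 0.001], [0, 0, 0]],
  [1, [0, 0, 0], [0, 0, 0]],
  [1, [0, 0, 0], [0, 0, 0]],
])

```text
time_s: 22.68
eef_pos: [453.6, -158.8, 38.8]
ee_rot: [0.0, 0.117, 0.993, -0.0]
force: [-0.2, 0.6, 0.3]
grip_width: 0.263
grip_force: 39.3
```

Call:
servo_tool([
  [1, [0, 0, 0.0006], [0, 0, 0]],
  [1, [0, 0, 0], [0, 0, 0]],
  [1, [0, 0, 0], [0, 0, 0]],
])

```text
time_s: 22.93
eef_pos: [453.8, -158.9, 38.5]
ee_rot: [0.0, 0.117, 0.993, -0.0]
force: [-1.4, 0.5, 5.0]
grip_width: 0.262
grip_force: 39.8
```

Contact. Releasing and rising.

Call:
servo_tool([
  [0.2, [0, 0, 0], [0, 0, 0]],
  [-0.3, [0, 0, 0], [0, 0, 0]],
  [-1, [0, 0, 0], [0, 0, 0]],
  [-1, [0, 0, 0], [0, 0, 0]],
  [-1, [0, 0, -0.01], [0, 0, 0]],
  [-1, [0, 0, -0.025], [0, 0, 0]],
  [-1, [0, 0, -0.035], [0, 0, 0]],
  [-1, [0, 0, -0.015], [0, 0, 0]],
])

```text
time_s: 23.6
eef_pos: [454.7, -159.4, 127.3]
ee_rot: [0.002, 0.117, 0.993, -0.001]
force: [0.3, -1.2, 1.3]
grip_width: 1.0
grip_force: 0.0
```

Run:
```python
from h import *
c=snap('wrist','w15'); closed(c,'XS'); print(delta((378.8,353.6,-8)))
```

```text
XS disc 454.6 -159.4 D 53.9 top 68.8 want 69 spread [67.1 70.1] knob (901, (454.3, -159.3), 24.0, np.float64(94.8))
(array([194.6, 482.2, 133.9]), array([ 455.6, -159.9,  128.8]))
```

Call:
servo_tool([
  [-1, [0.0139, 0.0344, 0], [0, 0, 0]],
  [-1, [0.0139, 0.0344, 0], [0, 0, 0]],
  [-1, [0.0139, 0.0344, 0], [0, 0, 0]],
  [-1, [0.0139, 0.0344, 0], [0, 0, 0]],
  [-1, [0.0139, 0.0344, 0], [0, 0, 0]],
  [-1, [0.0139, 0.0344, 0], [0, 0, 0]],
  [-1, [0.0139, 0.0344, 0], [0, 0, 0]],
  [-1, [0.0139, 0.0344, 0], [0, 0, 0]],
  [-1, [0.0139, 0.0344, 0], [0, 0, 0]],
  [-1, [0.0139, 0.0344, 0], [0, 0, 0]],
])

```text
time_s: 24.48
eef_pos: [397.4, 209.9, 123.5]
ee_rot: [0.0, 0.117, 0.993, 0.0]
force: [0.7, -0.6, 0.0]
grip_width: 1.0
grip_force: 0.0
```

Call:
servo_tool([
  [-1, [0.0139, 0.0344, 0], [0, 0, 0]],
  [-1, [0.0139, 0.0344, 0], [0, 0, 0]],
  [-1, [0.0139, 0.0344, 0], [0, 0, 0]],
  [-1, [0.0139, 0.0344, 0.01], [0, 0, 0]],
  [-1, [0, 0, 0.02], [0, 0, 0]],
  [-1, [0, 0, 0.015], [0, 0, 0]],
  [-1, [0, 0, 0], [0, 0, 0]],
  [-1, [0, 0, 0], [0, 0, 0]],
  [-1, [0, 0, 0], [0, 0, 0]],
])

```text
time_s: 25.23
eef_pos: [376.4, 354.8, 79.2]
ee_rot: [0.001, 0.117, 0.993, 0.0]
force: [-0.3, -0.2, 0.2]
grip_width: 1.001
grip_force: 0.0
```

Run:
```python
from h import *
c=snap('wrist','w16'); seen(c); print(delta((378.8,353.6,-8)))
```

```text
knob L None
knob M (914, (378.3, 354.2), 23.7, np.float64(48.4))
knob S None
knob XS None
jar L None
jar M None
jar S None
jar XS None
(array([-2.3, -0.8, 87.4]), array([376.6, 354.8,  79.4]))
```

Call:
servo_tool([
  [-1, [-0.0017, -0.0002, 0.012], [0, 0, 0]],
  [-1, [0, 0, 0.018], [0, 0, 0]],
  [-1, [0, 0, 0.018], [0, 0, 0]],
  [-1, [0, 0, 0.015], [0, 0, 0]],
  [-1, [0, 0, 0.012], [0, 0, 0]],
  [-1, [0, 0, 0.008], [0, 0, 0]],
  [-1, [0, 0, 0.004], [0, 0, 0]],
  [-1, [0, 0, 0], [0, 0, 0]],
  [-1, [0, 0, 0], [0, 0, 0]],
])

```text
time_s: 26.03
eef_pos: [377.9, 354.4, -8.1]
ee_rot: [0.0, 0.117, 0.993, 0.0]
force: [0.5, 0.2, -0.0]
grip_width: 1.0
grip_force: 0.0
```

Call:
servo_tool([
  [1, [0, 0, 0], [0, 0, 0]],
  [1, [0, 0, 0], [0, 0, 0]],
  [1, [0, 0, 0], [0, 0, 0]],
  [1, [0, 0, 0], [0, 0, 0]],
  [1, [0, 0, 0], [0, 0, 0]],
  [1, [0, 0, 0], [0, 0, 0]],
  [1, [0, 0, 0], [0, 0, 0]],
])

```text
time_s: 26.62
eef_pos: [377.6, 354.4, -8.6]
ee_rot: [0.0, 0.117, 0.993, 0.0]
force: [-0.9, -0.1, 4.3]
grip_width: 0.265
grip_force: 39.4
```

Call:
servo_tool([
  [1, [0, 0, -0.005], [0, 0, 0]],
  [1, [0, 0, -0.012], [0, 0, 0]],
  [1, [0, 0, -0.022], [0, 0, 0]],
  [1, [0, 0, -0.03], [0, 0, 0]],
  [1, [0, 0, -0.03], [0, 0, 0]],
  [1, [0, 0, -0.025], [0, 0, 0]],
  [1, [0, 0, -0.012], [0, 0, 0]],
  [1, [0, 0, -0.004], [0, 0, 0]],
  [1, [0, 0, 0], [0, 0, 0]],
])

```text
time_s: 27.37
eef_pos: [377.6, 354.3, 131.6]
ee_rot: [0.0, 0.117, 0.993, 0.0]
force: [0.4, -0.6, -2.0]
grip_width: 0.261
grip_force: 39.3
```

Run:
```python
from h import *
c=snap('wrist','w17'); held(c); print(delta((478.5,-408,125)),sense()['force'])
```

```text
held: n 12688 centre tool -1.0 0.1 D 85.8 top z tool -31.4 tilt x,y deg [0.32 0.09] xrange -43.4 41.7 y -42.5 42.9
(array([-275.1, -717.8,    5.8]), array([377.1, 354. , 130.5])) [ 0.48117463  0.00716826 -0.63379073]
```

Call:
servo_tool([
  [1, [-0.0077, -0.02, 0], [0, 0, 0]],
  [1, [-0.0115, -0.03, 0], [0, 0, 0]],
  [1, [-0.0138, -0.036, 0], [0, 0, 0]],
  [1, [-0.0138, -0.036, 0], [0, 0, 0]],
  [1, [-0.0138, -0.036, 0], [0, 0, 0]],
  [1, [-0.0138, -0.036, 0], [0, 0, 0]],
  [1, [-0.0138, -0.036, 0], [0, 0, 0]],
  [1, [-0.0138, -0.036, 0], [0, 0, 0]],
  [1, [-0.0138, -0.036, 0], [0, 0, 0]],
  [1, [-0.0138, -0.036, 0], [0, 0, 0]],
])

```text
time_s: 28.25
eef_pos: [424.3, -6.3, 129.9]
ee_rot: [-0.001, 0.117, 0.993, 0.0]
force: [0.6, 1.1, -1.1]
grip_width: 0.26
grip_force: 39.4
```

Call:
servo_tool([
  [1, [-0.0138, -0.036, 0], [0, 0, 0]],
  [1, [-0.0138, -0.036, 0], [0, 0, 0]],
  [1, [-0.0138, -0.036, 0], [0, 0, 0]],
  [1, [-0.0138, -0.036, 0], [0, 0, 0]],
  [1, [-0.0138, -0.036, 0], [0, 0, 0]],
  [1, [-0.0138, -0.036, 0], [0, 0, 0]],
  [1, [-0.0115, -0.03, 0], [0, 0, 0]],
  [1, [-0.0046, -0.012, 0], [0, 0, 0]],
  [1, [0, 0, 0], [0, 0, 0]],
  [1, [0, 0, 0], [0, 0, 0]],
])

```text
time_s: 29.08
eef_pos: [461.1, -277.7, 129.8]
ee_rot: [-0.001, 0.117, 0.993, 0.001]
force: [-0.2, -0.2, -0.9]
grip_width: 0.266
grip_force: 39.5
```

Run:
```python
from h import *
c=snap('wrist','w18'); seen(c); held(c); print(delta((478.5,-408,49.6)),sense()['force'])
```

```text
knob L None
knob M None
knob S None
knob XS None
jar L (711, (455.5, -52.2), 57.3, np.float64(82.0))
jar M (2067, (478.3, -408.5), 86.5, np.float64(74.2))
jar S (138, (443.0, -280.4), 55.7, np.float64(69.9))
jar XS (233, (449.5, -166.3), 51.3, np.float64(64.0))
held: n 12697 centre tool -0.8 0.4 D 86.1 top z tool -31.4 tilt x,y deg [0.31 0.09] xrange -43.7 41.7 y -42.4 43.2
(array([ -47.2, -123.5,   80.3]), array([ 461.3, -277.1,  130.2])) [ 0.27261365  0.07005876 -0.91044256]
```

Call:
servo_tool([
  [1, [-0.0043, -0.012, 0], [0, 0, 0]],
  [1, [-0.008, -0.022, 0], [0, 0, 0]],
  [1, [-0.009, -0.024, 0], [0, 0, 0]],
  [1, [-0.009, -0.024, 0], [0, 0, 0]],
  [1, [-0.008, -0.022, 0], [0, 0, 0]],
  [1, [-0.006, -0.015, 0.005], [0, 0, 0]],
  [1, [-0.002, -0.005, 0.012], [0, 0, 0]],
  [1, [0, 0, 0.013], [0, 0, 0]],
  [1, [0, 0, 0], [0, 0, 0]],
  [1, [0, 0, 0], [0, 0, 0]],
])

```text
time_s: 29.97
eef_pos: [477.9, -408.6, 100.3]
ee_rot: [-0.001, 0.116, 0.993, 0.001]
force: [0.2, 0.1, -1.3]
grip_width: 0.263
grip_force: 39.5
```

Run:
```python
from h import *
c=snap('wrist','w19'); held(c); o=Rtool(c['s'])@[-.9,.2,0]; print(delta(np.array([478.4,-408.3,49.6])-o),sense()['force'])
```

```text
held: n 12695 centre tool -1.1 0.3 D 85.9 top z tool -31.3 tilt x,y deg [0.3  0.07] xrange -43.7 41.7 y -42.3 42.8
(array([ 0.9,  0.5, 51.7]), array([ 478.2, -409. ,  101.3])) [ 0.01892176 -0.31851273 -0.24545547]
```

Call:
servo_tool([
  [1, [0.0007, 0.0005, 0.012], [0, 0, 0]],
  [1, [0, 0, 0.012], [0, 0, 0]],
  [1, [0, 0, 0.009], [0, 0, 0]],
  [1, [0, 0, 0.006], [0, 0, 0]],
  [1, [0, 0, 0.004], [0, 0, 0]],
  [1, [0, 0, 0.004], [0, 0, 0]],
  [1, [0, 0, 0.002], [0, 0, 0]],
  [1, [0, 0, 0.001], [0, 0, 0]],
  [1, [0, 0, 0], [0, 0, 0]],
  [1, [0, 0, 0], [0, 0, 0]],
])

```text
time_s: 30.85
eef_pos: [477.5, -409.3, 51.4]
ee_rot: [0.0, 0.117, 0.993, -0.0]
force: [-0.0, -0.5, -1.9]
grip_width: 0.257
grip_force: 39.5
```

Call:
servo_tool([
  [1, [0, 0, 0.001], [0, 0, 0]],
  [1, [0, 0, 0], [0, 0, 0]],
  [1, [0, 0, 0], [0, 0, 0]],
])

```text
time_s: 31.1
eef_pos: [477.4, -409.2, 50.2]
ee_rot: [0.0, 0.117, 0.993, -0.0]
force: [0.0, -0.3, -1.2]
grip_width: 0.265
grip_force: 39.5
```

Call:
servo_tool([
  [1, [0, 0, 0.0009], [0, 0, 0]],
  [1, [0, 0, 0], [0, 0, 0]],
  [1, [0, 0, 0], [0, 0, 0]],
])

```text
time_s: 31.35
eef_pos: [477.5, -409.3, 49.4]
ee_rot: [0.0, 0.117, 0.993, -0.0]
force: [-1.1, 0.9, 1.7]
grip_width: 0.266
grip_force: 39.7
```

Call:
servo_tool([
  [0.2, [0, 0, 0], [0, 0, 0]],
  [-0.3, [0, 0, 0], [0, 0, 0]],
  [-1, [0, 0, 0], [0, 0, 0]],
  [-1, [0, 0, 0], [0, 0, 0]],
  [-1, [0, 0, -0.01], [0, 0, 0]],
  [-1, [0, 0, -0.025], [0, 0, 0]],
  [-1, [0, 0, -0.035], [0, 0, 0]],
  [-1, [0, 0, -0.025], [0, 0, 0]],
  [-1, [0, 0, -0.01], [0, 0, 0]],
  [-1, [0, 0, 0], [0, 0, 0]],
])

```text
time_s: 32.18
eef_pos: [478.2, -410.1, 157.3]
ee_rot: [0.002, 0.117, 0.993, -0.002]
force: [-0.2, 0.2, 0.7]
grip_width: 1.0
grip_force: 0.0
```

Run:
```python
from h import *
c=snap('wrist','w20'); closed(c,'M')
t=snap('top','top1')
for k in 'L','XS','S': closed(t,k)
snap('scene','scene1')
```

```text
M disc 478.6 -409.5 D 85.6 top 80.8 want 81 spread [79.5 82.1] knob (789, (478.5, -409.5), 23.8, np.float64(106.6))
  return _methods._mean(a, axis=axis, dtype=dtype,
  ret = ret.dtype.type(ret / rcount)
Traceback (most recent call last):
  File "h.py", line 44, in closed
    K=blob(W,h+27,h+41,(x,y),25); print(k,'disc',round(a,1),round(b,1),'D',round(2*R,1),'top',np.median(P[:,2]).round(1),'want',h+9,'spread',np.percentile(P[:,2],[3,97]).round(1),'knob',K)
                                                                                                                                             ~~~~~~~~~~~~~^^^^^^^^^^^^^^^
IndexError: index -1 is out of bounds for axis 0 with size 0
```

Run:
```python
from h import *
snap('scene','scene1')
```

```text
(no output)
```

View pics/scene1.png

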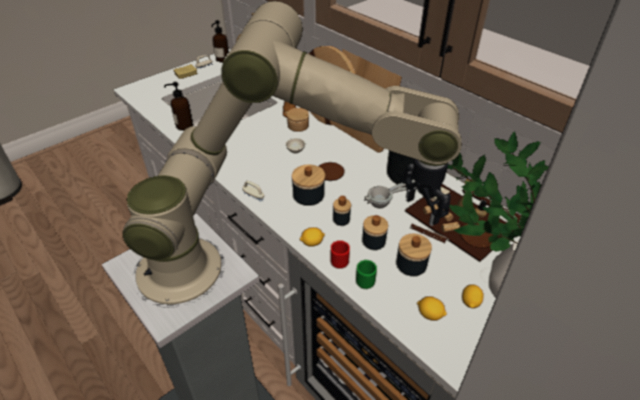

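All four jars are closed: L (308,185), XS (342,210), S (375,232) and M (413,254). The coaster (330,171) and bowl (295,146) are where they were, and the gripper is clear.

```bash
python3 -c "
from rig import *
print(sense()['force']); print(finish_job())"
```

```text
[-1.02037806  0.51822323 -0.61691625]
the job is handed in; nothing more can be done
None
```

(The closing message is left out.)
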